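# Pan off the hob by lamplight

### The arm

A 7-joint arm with a two-finger parallel gripper is mounted at the origin on the work surface. World frame = base frame: x ahead of the robot, y to its left, z up, the work surface at z = 0. Lengths are in m, angles in rad, forces in N, time in s.
With the tool pointing down it reaches from about 0.4 to 0.875 m from the base axis. Payload 19.3 kg.
Tool frame: the origin (TCP) lies midway between the tips of the shut fingers; the grasp point (between the pads) lies 19 mm behind it (bot.tcp_to_grasp is the distance from the TCP to the grasp point, in m); z points along the fingers, y is the direction in which the jaws open and shut (so a half turn about z gives the same grasp; the last joint's range is limited). The gripper opens to 85 mm and grips with 20 to 120 N. Pads are 22 mm wide; open, the fingers measure 114 mm over their backs; the gripper's body (76 mm by 85 mm) begins 54 mm behind the grasp point. The pads swing forward as they close: fully open they stand 13 mm farther back than shut.
Start: joints at [1.154, 0.521, -0.036, 1.599, 0.021, 1.021, -0.113], TCP at [0.212, -0.588, 0.231] pointing down, gripper open.
Joint ranges: [-2.91, 2.91], [-0.3, 2.13], [-1.5, 1.42], [0.17, 2.43], [-1.26, 4.41], [0.16, 1.93], [-2.52, 2.52]. Speed limits (rad/s): [1.89, 1.89, 2.39, 2.39, 3.01, 3.01, 3.01].

### API

Orientations are given as [roll, pitch, yaw] about the fixed x, y, z axes, in that order (R = Rz(yaw) Ry(pitch) Rx(roll)).
In Python, from workcell import bot gives the robot as it stands. The module is installed in compiled form; this text tells all that it offers.
- The arm moves only by the tool drive_tool, never from a script. Its argument "series" is a list of rows, each a list of 5 numbers: the opening in per cent of the stroke, from 0 (shut) to 100 (fully open), then the shift along the world's x, y, z in m, then the turn about the world's z in rad. A call has 1 to 12 rows; each row shifts and turns the pose as measured when the row begins; what a row does not reach is not made up. A row lasts 1/10 s, in which the tool goes at most 50 mm and 8.59 degrees, less where a joint would pass 70% of its speed; a pose out of reach is approached as far as the arm can. A call with a gripper value outside its range is refused whole. The fingers move at their own pace and stop on an object; "newtons" is the grip in N (left out, the last holds). Time passes only in rows, so rows that do not move let the fingers close. It gives the time, the measured TCP pose, the force and the opening at its end, in the units of the state.
- bot.observe(): the state, without advancing time (a new reading comes with each control period).
- bot.grab_frame(name): name is "scene" or "top"; returns the picture (480x640x3 uint8, red, green, blue); there is no depth.
- bot.camera_info(name): a dict with "fx", "fy", "cx", "cy" (pixels), "cam_to_world" (4x4, takes a point from camera to world coordinates). Camera axes: x right, y down, z forward; pixel columns grow to the right and rows downward; lengths in m; the calibration is good to about 2 mm. A picture is of the moment at which its call begins. camera_info takes no time and is no camera call.
- bot.job_done(): hands the job in, once; it reports no verdict.
Trained networks look in the newest picture that a camera, given by its name, has taken for a name from the list of things; names that differ only in an ending like _2 or _b are one class to them, and where a whole thing is asked for, a point or a joint stands for the part that bears it (a point fixed in the world has none). Each returns a list of dicts, best first, with "conf" (0 to 1); they miss things now and then, are a little off and sometimes report something else, mostly with a low value. They report only what shows in the picture. A call takes as long as a camera call.
- bot.masks_of(camera, target): "mask" (480x640 bool, what is visible of it) and "point" ([column, row] in pixels, amid what is visible of it).
The state is a dict: "clock": time; "qpos": joint angles; "qd": joint speeds; "joint_efforts": joint torques, N m; "position": TCP position; "tool_rot": TCP orientation; "force": force on the tool from outside, world axes, zero at the start; "moment": the same for the moment, N m; "grip_width": finger opening in m.
Only numpy, scipy, OpenCV 4.12 (cv2) and the standard library are available. Lean on these libraries where they do the work, as an engineer would, in place of code of your own. Each camera call takes 0.05 s, during which the arm holds its last target.

### The job

Switch the worktop lamp on by pulling its knob out until it clicks and stays out. With the lamp on, move the small paella pan off the hob onto the steel landing plate beside it, keeping it level, so that its whole base stands on the plate; then push the knob fully home to switch the lamp off. Leave everything else on the counter where it stands.

Things in the scene. Friction and masses are not known exactly. Their poses are not given: they have to be found in the camera images.
- lamp_knob (a joint): the lamp's push-pull knob switch, m: 0 = fully in (lamp off), 0.014 = fully out (lamp on). A spring detent holds it at either end: it takes up to about 7 N to move, gives way at half its stroke, snaps the rest of the way by itself and stays there
- knob_head (a point): centre of the knob's head, 46 mm above the counter, moving with it: a black mushroom head 42 mm across, 12 mm thick, on a chrome stem 9 mm thick. Its x axis is level and points the way the knob pulls out. With the knob in, 26 mm of bare stem lies between the head's back and the lamp's front face (out: 40 mm): room for a finger put down behind the head, over the stem, to hook it from above
- lamp: worktop lamp, heavy, stays put: grey-green base 110 mm (x) by 240 mm (y), 72 mm high; origin on the counter under its middle, x axis out of its front face, as the knob's. The knob is 65 mm to the -y side; a chrome mast 16 mm thick stands 95 mm to the +y side, 15 mm back, its lamp head 0.31 to 0.5 m up, over the +y half and up to 115 mm in front of the mast
- pan_center (a point): small steel paella pan, loose, empty, 0.3 to 0.6 kg: 180 mm across the rim, 40 mm high, base 132 mm across, flaring sides 3 mm thick, floor 4 mm thick and 136 mm across inside. Point on its axis 20 mm above its underside, z up. Brass loop handles of 8 mm rod reach 122 mm out along its +x and -x, 60 mm wide, 26 to 46 mm up. Stands on the hob: black glass, flush with the counter
- landing_mid (a point): middle of the brushed-steel landing plate for hot pans, 220 mm (x) by 220 mm (y), let in flush with the counter beside the hob, with a dark edge and grooves; does not move. From the hob to it the surface is level and smooth, so the pan can be slid across. Axes along its sides, z up
- garlic_pot: bystander: white ceramic garlic pot, lidded, 110 mm in diameter, 126 mm high; origin under its base
- pepper_mill: bystander: chrome pepper mill, 54 mm in diameter, 177 mm high; origin under its base
- sieve: bystander: stainless sieve lying mouth down, 156 mm in diameter, 70 mm high, flat handle reaching 205 mm from its centre along its x axis; origin under its middle
- oil_bottle: bystander: green glass oil bottle, 62 mm in diameter, 225 mm high; origin under its base
- ramekin: bystander: white ramekin, 84 mm in diameter, 45 mm high; origin under its base
- salt_jar: bystander: blue salt jar with wooden lid, 68 mm in diameter, 85 mm high; origin under its base
- trivet: bystander: round orange silicone trivet lying on the counter, 160 mm in diameter, 8 mm thick, the ramekin stands on it; origin under its middle

How it is judged:
On the way, in this order (a step that is already met when the one before it is completed fails the run):
1. the knob is out at its detent (lamp on) (value of joint lamp_knob above 0.011 m), for 0.2 s.
2. with the lamp still on, the pan's whole base is on the landing plate (value of joint lamp_knob above 0.011 m and x of pan_center in the frame of landing_mid between -0.044 and 0.044 m and y of pan_center in the frame of landing_mid between -0.044 and 0.044 m and height (world z) of pan_center below 0.024 m and angle between pan_center's own z axis and vertical below 0.03 rad), for 0.3 s.
3. the knob is pushed back home (lamp off) (value of joint lamp_knob below 0.003 m), for 0.2 s.
At the end, for the whole second after the job is handed in: the lamp's knob is fully in (within 3 mm); the pan stands level on the landing plate with its whole base on it (its axis within 44 mm of the plate's middle along each side) (value of joint lamp_knob below 0.003 m and x of pan_center in the frame of landing_mid between -0.044 and 0.044 m and y of pan_center in the frame of landing_mid between -0.044 and 0.044 m and height (world z) of pan_center below 0.024 m and angle between pan_center's own z axis and vertical below 0.03 rad); the robot touches nothing.
It fails at once if the pan is tipped by more than 17 degrees (angle between pan_center's own z axis and vertical above 0.3 rad).
It fails at once if another thing on the counter is shifted by more than 25 mm (distance of any of garlic_pot, pepper_mill, sieve, oil_bottle, ramekin, salt_jar, trivet from where it was at the start of the episode above 0.025 m).
It also fails if it takes over 61 s, if anything falls off the work surface, if the arm or the gripper's body presses on something with over 40 N, if the wrist force passes 120 N, or if a joint passes its speed limit or range.

## Working session

There is one attempt and no reset: what is moved stays moved. The work goes in short steps, Python scripts to look and compute and a tool call to move; the robot and the scene stay as the last step left them, time stands still between calls to the robot, and variables do not carry over. Pictures are saved under pics/ and viewed, and the job is handed in when it is done.

Besides the shell and the picture viewer there is one more tool, called after "Call:" as name(argument=value, ...) on one line, values as JSON. drive_tool: Moves the arm, as the interface text tells. Its arguments: {"type":"object","properties":{"series":{"type":"array","items":{"type":"array","items":{"type":"number"}}},"newtons":{"type":"number"}},"required":["series"]}

```bash
mkdir -p pics
cat > h.py <<'E'
import numpy as np, cv2
from workcell import bot
def save(cam,name):
    im=bot.grab_frame(cam); cv2.imwrite(f'pics/{name}.png',cv2.cvtColor(im,cv2.COLOR_RGB2BGR)); return im
def pix2w(cam,p,z):
    c=bot.camera_info(cam);T=np.array(c["cam_to_world"])
    d=T[:3,:3]@np.array([(p[0]-c["cx"])/c["fx"],(p[1]-c["cy"])/c["fy"],1.])
    o=T[:3,3]; return o+d*(z-o[2])/d[2]
def w2pix(cam,P):
    c=bot.camera_info(cam);T=np.linalg.inv(np.array(c["cam_to_world"]))
    q=T[:3,:3]@np.array(P)+T[:3,3]; return np.array([c["fx"]*q[0]/q[2]+c["cx"],c["fy"]*q[1]/q[2]+c["cy"]])
E
python3 - <<'E'
from h import *
np.set_printoptions(precision=3,suppress=True)
s=bot.observe();print(s)
for c in("scene","top"):
    save(c,c+"0");print(bot.camera_info(c))
    for n,z in [("lamp_knob",.046),("lamp",.072),("pan_center",.02),("landing_mid",0),("garlic_pot",.06),("pepper_mill",.09),("sieve",.03),("oil_bottle",.1),("ramekin",.03),("salt_jar",.04),("trivet",.004)]:
        r=bot.masks_of(c,n)
        for d in r[:2]: print(c,n,round(d["conf"],2),np.array(d["point"]),d["mask"].sum(),pix2w(c,d["point"],z))
E
```

```text
{'clock': 0.0, 'qpos': array([ 1.154,  0.522, -0.036,  1.6  ,  0.021,  1.021, -0.113]), 'qd': array([-0.001,  0.   , -0.001, -0.001, -0.   , -0.001, -0.001]), 'joint_efforts': array([ -0.   , -92.712,   1.98 , -36.994,   0.018,   0.008,  -0.   ]), 'position': array([ 0.212, -0.587,  0.231]), 'tool_rot': array([-3.14 ,  0.   ,  0.347]), 'force': array([0.22 , 0.815, 0.441]), 'moment': array([-0.021, -0.016, -0.043]), 'grip_width': 0.08532130169227069}
{'fx': 467.9070329107943, 'fy': 467.9070329107943, 'cx': 324.0478765444309, 'cy': 241.213632771407, 'cam_to_world': array([[-0.688,  0.424, -0.589,  1.395],
       [ 0.726,  0.383, -0.572,  0.706],
       [-0.017, -0.82 , -0.572,  0.822],
       [ 0.   ,  0.   ,  0.   ,  1.   ]])}
scene lamp_knob 0.72 [432.7 292.7] 185 [0.576 0.285 0.046]
scene lamp 0.89 [521.1 270.8] 7209 [0.381 0.419 0.072]
scene pan_center 0.97 [307.7 202.9] 1470 [ 0.44  -0.294  0.02 ]
scene landing_mid 0.97 [345.5 257.5] 3237 [ 0.566 -0.012  0.   ]
scene landing_mid 0.62 [478.3 325.5] 2236 [0.556 0.408 0.   ]
scene garlic_pot 0.89 [322.1 295.7] 1864 [0.782 0.101 0.06
[... 767 characters left out ...]

top lamp 0.95 [126.2 288.9] 7131 [0.527 0.439 0.072]
top pan_center 0.66 [403.3 317.8] 3618 [ 0.444 -0.296  0.02 ]
top landing_mid 0.96 [301.7 271.6] 6538 [ 0.578 -0.023 -0.   ]
top landing_mid 0.42 [123.5 242.5] 897 [0.667 0.475 0.   ]
top garlic_pot 0.93 [257.9 200.9] 1321 [0.766 0.094 0.06 ]
top pepper_mill 0.77 [317.1 197.3] 500 [ 0.765 -0.068  0.09 ]
top sieve 0.69 [502.9 283.7] 2725 [ 0.532 -0.57   0.03 ]
top oil_bottle 0.85 [125.2 242. ] 929 [0.647 0.439 0.1  ]
top ramekin 0.72 [204.9 239.8] 677 [0.665 0.242 0.03 ]
top salt_jar 0.94 [375.8 197.5] 577 [ 0.776 -0.231  0.04 ]
top trivet 0.84 [192.3 227.8] 1880 [0.706 0.283 0.004]
top trivet 0.44 [503.3 283.7] 2680 [ 0.535 -0.579  0.004]
```

View pics/scene0.png

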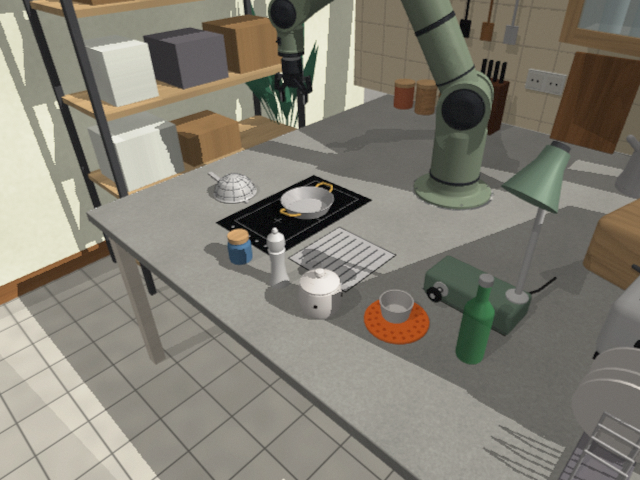

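View pics/top0.png

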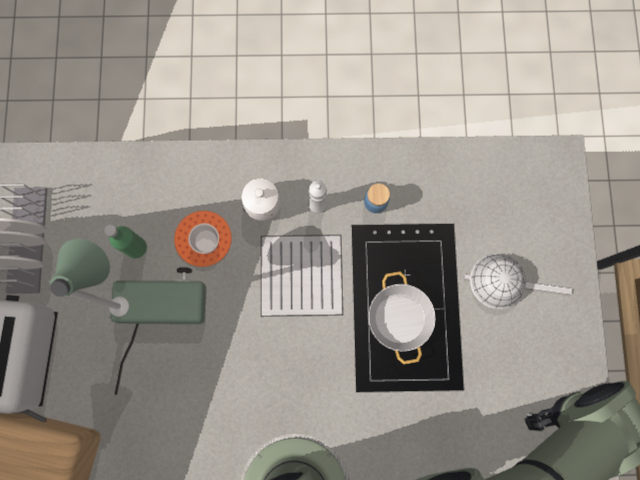

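Run:
```python
import cv2
im=cv2.imread('pics/top0.png')
a=cv2.resize(im[180:335,95:235],None,fx=5,fy=5,interpolation=cv2.INTER_CUBIC)
b=cv2.resize(im[225:365,255:445],None,fx=4,fy=4,interpolation=cv2.INTER_CUBIC)
cv2.imwrite('pics/za.png',a[:600,:800]);cv2.imwrite('pics/zb.png',b)
im=cv2.imread('pics/scene0.png')
cv2.imwrite('pics/zc.png',cv2.resize(im[250:350,360:500],None,fx=5,fy=5,interpolation=cv2.INTER_CUBIC))
```

```text
(no output)
```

View pics/za.png

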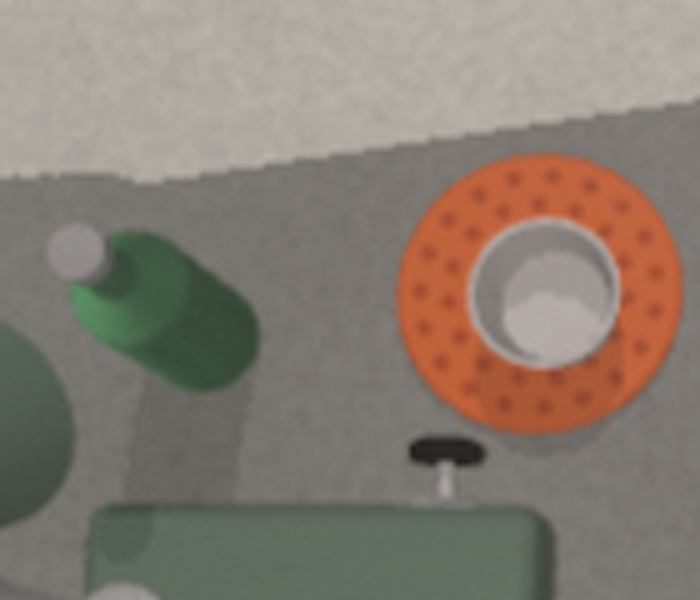

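View pics/zb.png

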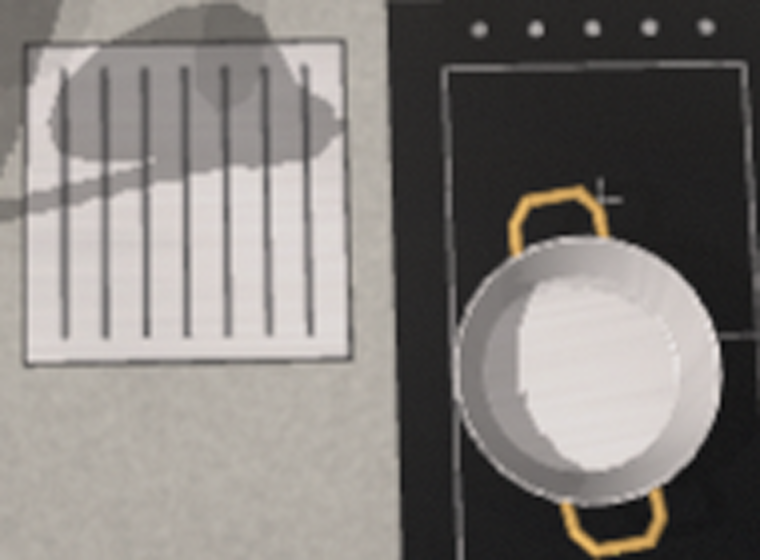

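View pics/zc.png

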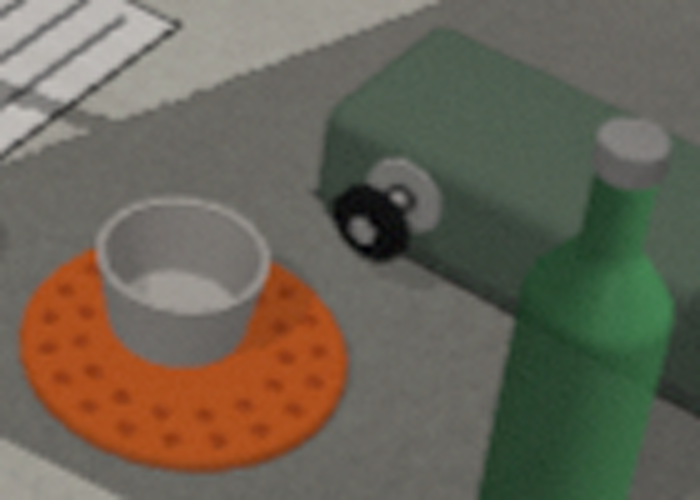

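Run:
```python
from h import *
np.set_printoptions(precision=4,suppress=True)
A=lambda x,y:(95+x/5-.4,180+y/5-.4); B=lambda x,y:(255+x/4-.4,225+y/4-.4); C=lambda x,y:(360+x/5-.4,250+y/5-.4)
for n,p,z in [("headtop front",A(447,437),.067),("head left",A(408,452),.046),("head right",A(487,452),.046),("lampfront L",A(110,507),.072),("lampfront R",A(535,507),.072),("lamp left",A(87,560),.072),("lamp right",A(553,560),.072),("stem",A(446,485),.046),
 ("ramekin",A(545,293),.053),("trivet",A(540,293),.008),("bottle base",A(208,340),.03),("rim L",B(456,370),.04),("rim R",B(722,370),.04),("rim T",B(590,236),.04),("rim Bt",B(590,507),.04),
 ("hT",B(555,193),.04),("hB",B(618,550),.04),
 ("pTL",B(27,43),0),("pTR",B(344,41),0),("pBR",B(351,358),0),("pBL",B(27,365),0)]:
    print(n,pix2w("top",p,z))
print("scene head front",pix2w("scene",C(363,232),.046), "lamp shade", pix2w("top",(108,265),.35),pix2w("top",(108,265),.45))
# triangulate
def ray(cam,p):
    o=np.array(bot.camera_info(cam)["cam_to_world"])[:3,3];d=pix2w(cam,p,0)-o;return o,d/np.linalg.norm(d)
o1,d1=ray("top",A(447,452));o2,d2=ray("scene",C(370,222))
s=np.linalg.lstsq(np.c_[d1,-d2],o2-o1,rcond=None)[0];print(o1+s[0]*d1,o2+s[1]*d2)
```

```text
headtop front [0.5841 0.2896 0.067 ]
head left [0.5797 0.3149 0.046 ]
head right [0.5791 0.2724 0.046 ]
lampfront L [0.5483 0.4656 0.072 ]
lampfront R [0.5451 0.2411 0.072 ]
lamp left [0.5203 0.4764 0.072 ]
lamp right [0.5167 0.231  0.072 ]
stem [0.5614 0.294  0.046 ]
ramekin [0.6648 0.2416 0.053 ]
trivet [0.6745 0.2526 0.008 ]
bottle base [0.646  0.4299 0.03  ]
rim L [ 0.4459 -0.2008  0.04  ]
rim R [ 0.4433 -0.3787  0.04  ]
rim T [ 0.5347 -0.2941  0.04  ]
rim Bt [ 0.3543 -0.2867  0.04  ]
hT [ 0.5644 -0.2716  0.04  ]
hB [ 0.3261 -0.304   0.04  ]
pTL [0.6821 0.0896 0.    ]
pTR [ 0.6804 -0.1328  0.    ]
pBR [ 0.4583 -0.1327  0.    ]
pBL [0.4568 0.0891 0.    ]
scene head front [0.5877 0.2913 0.046 ] lamp shade [0.5441 0.3959 0.35  ] [0.527  0.3619 0.45  ]
[0.5791 0.2935 0.048 ] [0.5808 0.2907 0.0477]
```

Call:
drive_tool(series=[[28, 0.02, 0.041, 0, 0.1], [28, 0.02, 0.041, 0, 0.1], [28, 0.02, 0.041, 0, 0.1], [28, 0.02, 0.041, 0, 0.1], [28, 0.02, 0.041, 0, 0.1], [28, 0.02, 0.041, 0, 0.1], [28, 0.02, 0.041, 0, 0.1], [28, 0.02, 0.041, 0, 0.1], [28, 0.02, 0.041, 0, 0.1], [28, 0.02, 0.041, 0, 0.1], [28, 0.02, 0.041, 0, 0.1], [28, 0.02, 0.041, 0, 0.1]], newtons=30)

```text
clock: 2.4
position: [0.4546, -0.0813, 0.2327]
tool_rot: [3.135, 0.005, 1.583]
force: [1.0, -0.7, -0.2]
grip_width: 0.0241
```

Call:
drive_tool(series=[[28, 0.0125, 0.0374, -0.007, 0], [28, 0.0125, 0.0374, -0.007, 0], [28, 0.0125, 0.0374, -0.007, 0], [28, 0.0125, 0.0374, -0.007, 0], [28, 0.0125, 0.0374, -0.007, 0], [28, 0.0125, 0.0374, -0.007, 0], [28, 0.0125, 0.0374, -0.007, 0], [28, 0.0125, 0.0374, -0.007, 0], [28, 0.0125, 0.0374, -0.007, 0], [28, 0.0125, 0.0374, -0.007, 0], [28, 0, 0, 0, 0]])

```text
clock: 3.5
position: [0.5841, 0.3147, 0.1602]
tool_rot: [3.131, 0.004, 1.591]
force: [-1.4, -0.0, 0.1]
grip_width: 0.0241
```

Run:
```python
from h import *
s=bot.observe();print(s["position"],s["tool_rot"],s["qpos"])
for c in("scene","top"): 
    im=save(c,c+"1"); print(w2pix(c,s["position"]))
a=cv2.imread('pics/top1.png')[180:335,95:235];b=cv2.imread('pics/scene1.png')[190:350,360:520]
cv2.imwrite('pics/z1.png',np.hstack([cv2.resize(a,(380,420)),cv2.resize(b,(420,420))]))
```

```text
[0.58405307 0.31465109 0.16017998] [3.13070069 0.00425811 1.59082921] [-0.26883927  0.69707025 -0.50861054  1.54258729  0.39335295  0.99792032
 -0.87197441]
[447.45402357 262.48590297]
[166.24746486 261.21734521]
```

View pics/z1.png

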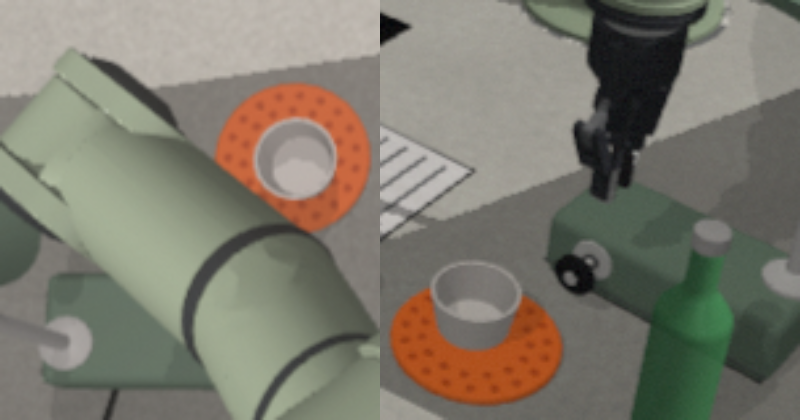

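View pics/scene1.png

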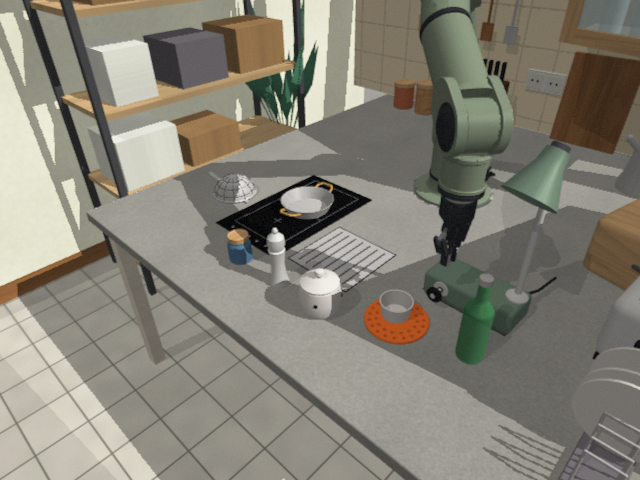

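Call:
drive_tool(series=[[28, -0.004, -0.022, 0, -0.02], [28, 0, 0, -0.02, 0], [28, 0, 0, -0.02, 0], [28, 0, 0, -0.02, 0], [28, 0, 0, 0, 0]])

```text
clock: 4.1
position: [0.5818, 0.2805, 0.1013]
tool_rot: [3.127, 0.009, 1.56]
force: [-0.3, -0.2, -0.2]
grip_width: 0.024
```

```bash
cat > look.py <<'E'
import sys
from h import *
s=bot.observe();print(s["position"],s["tool_rot"],s["force"],s["grip_width"])
n=sys.argv[1]
save("scene","s"+n)
b=cv2.imread(f'pics/s{n}.png')[220:330,380:510]
cv2.imwrite(f'pics/sz{n}.png',cv2.resize(b,None,fx=5,fy=5,interpolation=cv2.INTER_CUBIC))
E
python3 look.py 2
```

```text
[0.58179538 0.28045437 0.10134639] [3.12674596 0.00909432 1.56040061] [-0.3252558  -0.2461351  -0.18483616] 0.023959084177902833
```

View pics/sz2.png

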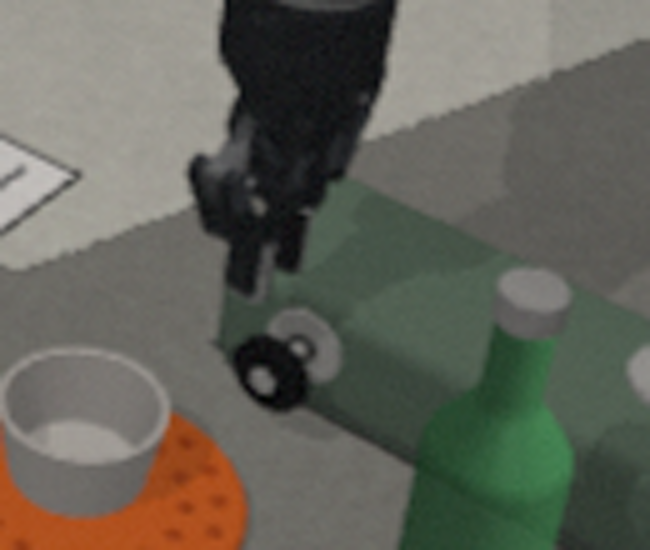

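Call:
drive_tool(series=[[28, -0.002, 0.012, 0, 0.01], [28, 0, 0, 0, 0]])

```text
clock: 4.35
position: [0.5813, 0.2934, 0.1053]
tool_rot: [3.123, 0.007, 1.57]
force: [0.2, 0.2, 0.5]
grip_width: 0.0239
```

```bash
python3 look.py 3
python3 - <<'E'
from h import *
p=bot.observe()["position"]
for dz in(-.01,0,.005,.01,.015):
    o=[]
    for dx in(.0195,-.0195):
        q=w2pix("scene",p+[dx,0,dz]);o+=[(q-[380,220])*5]
    print(dz,*o)
E
```

```text
[0.58129113 0.29339524 0.10534756] [3.12301809 0.0071265  1.56962724] [0.24185031 0.2215065  0.49772453] 0.02390782257796948
-0.01 [258.98491614 317.17839896] [303.11726271 279.02965798]
0 [261.39509462 301.02624462] [305.70074688 263.01191174]
0.005 [262.60948804 292.88781413] [307.00226019 254.9424565 ]
0.01 [263.83014828 284.70738573] [308.31035352 246.83220479]
0.015 [265.05712395 276.48463349] [309.62507689 238.68084645]
```

View pics/sz3.png

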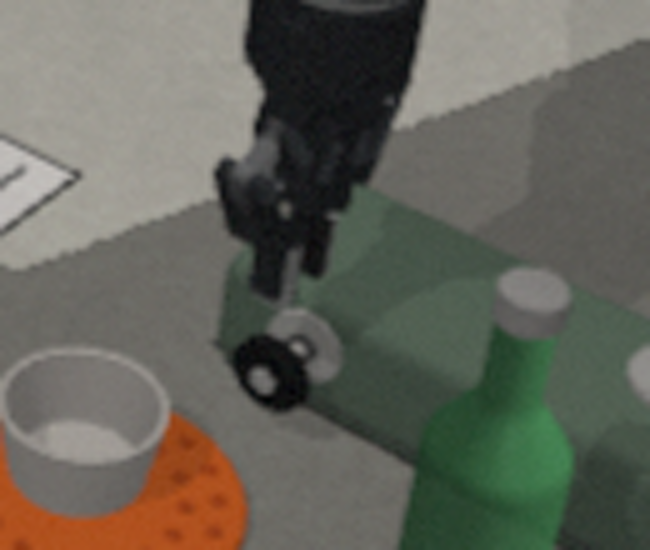

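Call:
drive_tool(series=[[28, 0, 0, -0.015, 0], [28, 0, 0, -0.015, 0], [28, 0, 0, -0.012, 0], [28, 0, 0, 0, 0]])

```text
clock: 4.8
position: [0.582, 0.2921, 0.0606]
tool_rot: [3.121, 0.008, 1.569]
force: [-0.2, 0.2, -0.4]
grip_width: 0.0241
```

```bash
python3 look.py 4
```

```text
[0.58195589 0.29208872 0.06064741] [3.12143047 0.0079154  1.56860402] [-0.17646955  0.18251807 -0.37135647] 0.024104610753326657
```

View pics/sz4.png

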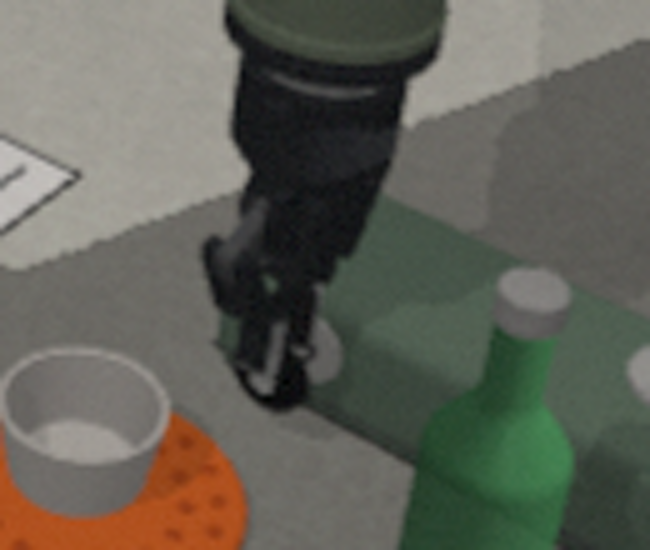

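Call:
drive_tool(series=[[28, -0.001, 0, -0.008, 0], [28, 0, 0, 0, 0], [28, 0.006, 0, 0, 0], [28, 0.004, 0, 0, 0]])

```text
clock: 5.25
position: [0.591, 0.2926, 0.0532]
tool_rot: [3.122, 0.008, 1.569]
force: [-6.1, -1.7, 0.1]
grip_width: 0.0239
```

Hooked, with 6 N of resistance. Pulling on.

Call:
drive_tool(series=[[28, 0.005, 0, 0, 0], [28, 0.004, 0, 0, 0], [28, 0.003, 0, 0, 0], [28, 0, 0, 0, 0]])

```text
clock: 5.65
position: [0.6004, 0.2927, 0.0533]
tool_rot: [3.13, 0.01, 1.569]
force: [-0.6, -0.9, -0.1]
grip_width: 0.024
```

```bash
python3 look.py 5
```

```text
[0.60038286 0.29267039 0.05329559] [3.12982255 0.00990279 1.56948171] [-0.57776967 -0.85979545 -0.08404583] 0.024030194315174846
```

View pics/sz5.png

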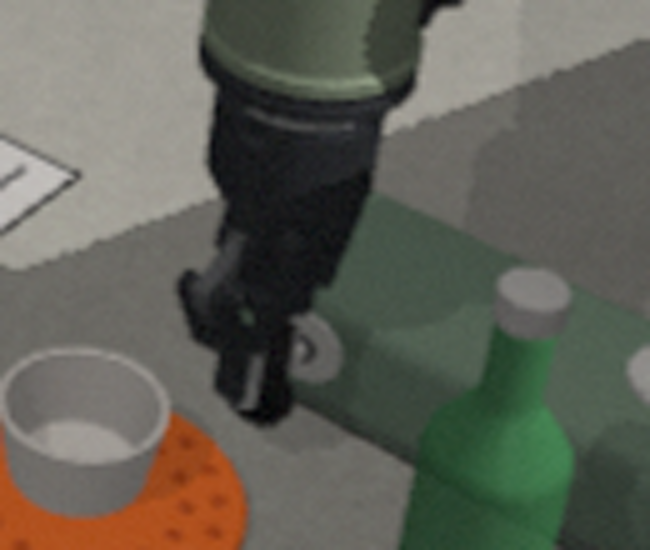

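Call:
drive_tool(series=[[28, -0.005, 0, 0, 0], [28, 0, 0, 0, 0], [28, 0, 0, 0.02, 0], [28, 0, 0, 0.04, 0], [28, 0, -0.02, 0.04, 0], [28, 0, -0.04, 0.01, 0.1], [28, 0, -0.04, 0.005, 0.1], [28, -0.01, -0.04, 0, 0.1], [28, -0.015, -0.045, 0, 0.1], [28, -0.015, -0.045, 0, 0.1], [28, -0.015, -0.045, 0, 0.1]])

```text
clock: 6.8
position: [0.542, 0.0154, 0.1753]
tool_rot: [3.118, 0.011, 2.199]
force: [1.3, -1.2, 0.4]
grip_width: 0.0237
```

```bash
python3 look.py 6;  python3 - <<'E'
from h import *
print(bot.observe()["qpos"])
E
```

```text
[0.54197058 0.01535182 0.1752671 ] [3.117677   0.01065932 2.19853988] [ 1.3105312  -1.16409336  0.37261826] 0.023651607619599186
[ 0.38790164  0.52637824 -0.69344987  1.87484459  0.43925942  0.87246263
  0.10698383]
```

View pics/sz6.png

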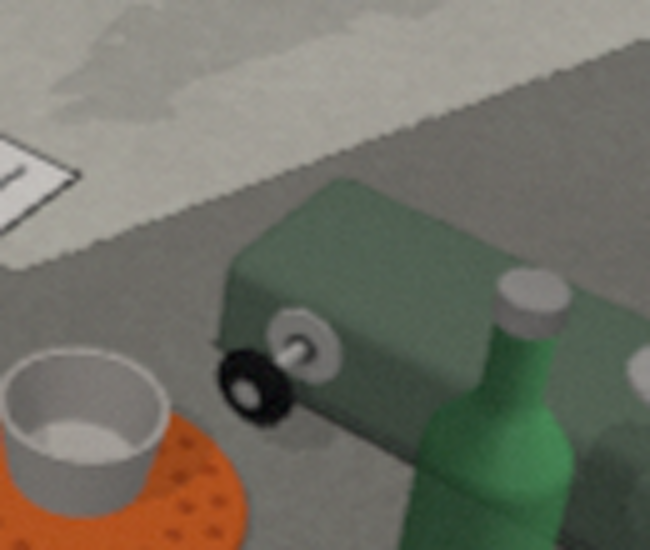

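Call:
drive_tool(series=[[100, -0.012, -0.038, -0.005, 0.07], [100, -0.012, -0.038, -0.005, 0.07], [100, -0.012, -0.038, -0.005, 0.07], [100, -0.012, -0.038, -0.005, 0.07], [100, -0.012, -0.038, -0.005, 0.07], [100, -0.012, -0.038, -0.005, 0.07], [100, -0.01, -0.03, -0.005, 0.05], [100, 0, 0, 0, 0], [100, 0, 0, 0, 0]])

```text
clock: 7.75
position: [0.4568, -0.266, 0.1413]
tool_rot: [3.12, 0.022, 2.676]
force: [0.4, 0.8, 0.4]
grip_width: 0.0853
```

Call:
drive_tool(series=[[100, -0.012, -0.024, -0.02, 0.03], [100, 0, 0, -0.02, 0], [100, 0, 0, 0, 0], [100, 0, 0, 0, 0]])

```text
clock: 8.15
position: [0.4478, -0.2886, 0.1024]
tool_rot: [3.12, 0.026, 2.707]
force: [0.4, 0.8, 0.3]
grip_width: 0.0855
```

Run:
```python
from h import *
s=bot.observe();print(s["position"],s["tool_rot"],s["force"])
for c in("scene","top"): save(c,c+"7")
a=cv2.imread('pics/top7.png')[225:365,330:470];b=cv2.imread('pics/scene7.png')[130:250,240:380]
cv2.imwrite('pics/z7.png',np.hstack([cv2.resize(a,(380,380)),cv2.resize(b,(420,380))]))
```

```text
[ 0.44784283 -0.28855725  0.10240499] [3.12017026 0.02641666 2.70729589] [0.39499701 0.77011256 0.28184142]
```

View pics/z7.png

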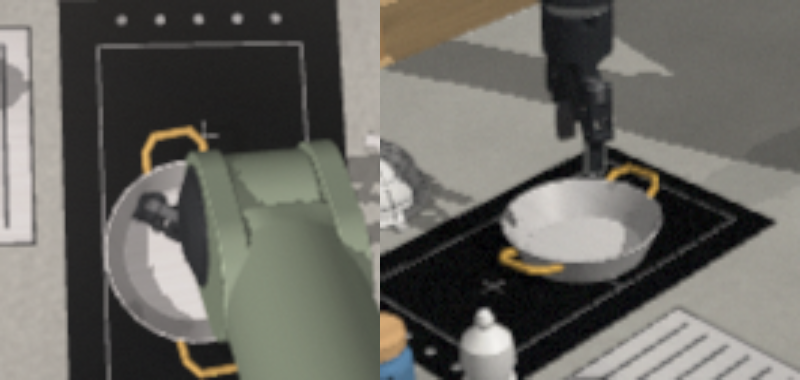

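Run:
```python
from h import *
p=bot.observe()["position"]
j=np.array([.42,.907,0])
for k in(.05,0,-.05):
  for dz in(0,.013): 
    t=w2pix("top",p+j*k+[0,0,dz]);s=w2pix("scene",p+j*k+[0,0,dz]);print(k,dz,(t-[330,225])*380/140,((s-[240,130])*[3,380/120])+[380,0])
print(((w2pix("scene",[.4445,-.2905,.02])-[240,130])*[3,380/120])+[380,0])
```

```text
0.05 0 [154.26931781 219.67940275] [594.80204142 187.63639757]
0.05 0.013 [155.85726017 218.32806957] [594.40887533 176.2230773 ]
0 0 [202.86384821 241.11794264] [578.88122459 166.3882072 ]
0 0.013 [204.8526833  239.93870679] [578.42056043 155.15727193]
-0.05 0 [251.68277547 262.6554801 ] [563.73407411 146.17256499]
-0.05 0.013 [254.07620814 261.64995387] [563.21287386 135.12000299]
[582.68643691 233.53760163]
```

Run:
```python
import cv2
b=cv2.imread('pics/scene7.png')[130:230,260:360]
cv2.imwrite('pics/z7b.png',cv2.resize(b,(600,600),interpolation=cv2.INTER_CUBIC))
```

```text
(no output)
```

View pics/z7b.png

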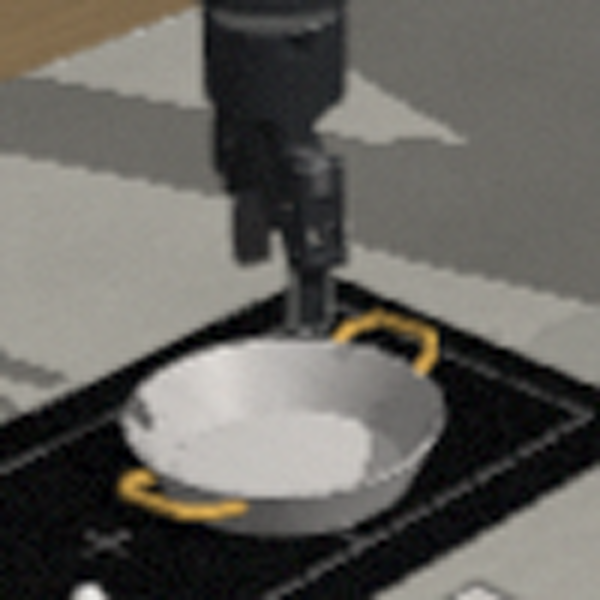

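Call:
drive_tool(series=[[100, -0.002, -0.002, -0.03, 0], [100, 0, 0, -0.03, 0], [100, 0, 0, -0.025, 0], [100, 0, 0, -0.007, 0], [100, 0, 0, 0, 0]])

```text
clock: 8.75
position: [0.4501, -0.2903, 0.0132]
tool_rot: [3.122, 0.035, 2.709]
force: [-0.1, -1.0, 0.4]
grip_width: 0.0851
```

Call:
drive_tool(series=[[100, -0.004, 0, -0.01, 0], [100, 0, 0, 0, 0], [100, 0.004, 0.009, 0, 0], [100, 0.004, 0.009, 0, 0], [100, 0.005, 0.011, 0, 0], [100, 0.006, 0.013, 0, 0], [100, 0.006, 0.013, 0, 0], [100, 0.006, 0.013, 0, 0]])

```text
clock: 9.55
position: [0.4804, -0.2194, 0.0072]
tool_rot: [3.124, 0.041, 2.707]
force: [-0.7, -1.5, -0.7]
grip_width: 0.0852
```

Run:
```python
from h import *
s=bot.observe();print(s["position"],s["tool_rot"],s["force"])
for c in("scene","top"): save(c,c+"8")
a=cv2.imread('pics/top8.png')[205:365,250:470];b=cv2.imread('pics/scene8.png')[130:290,240:400]
cv2.imwrite('pics/z8.png',np.hstack([cv2.resize(a,(410,380)),cv2.resize(b,(380,380))]))
```

```text
[ 0.48040857 -0.21938587  0.00720289] [3.12407339 0.04106753 2.706604  ] [-0.67735758 -1.52401403 -0.69861327]
```

View pics/z8.png

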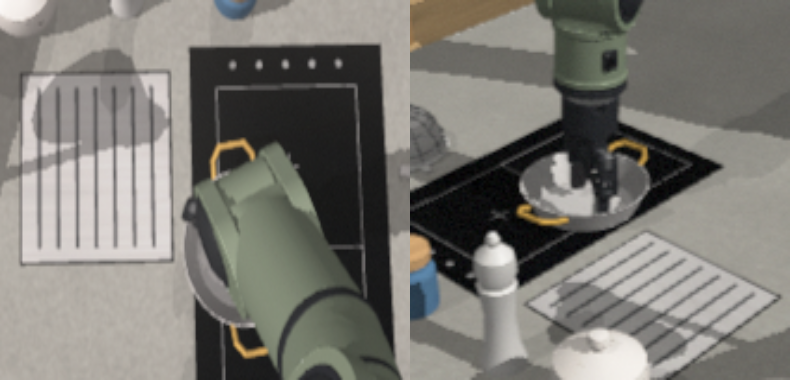

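Call:
drive_tool(series=[[100, 0.006, 0.014, -0.002, 0], [100, 0.008, 0.018, -0.001, 0], [100, 0.009, 0.02, 0, 0], [100, 0.009, 0.02, 0, 0], [100, 0.009, 0.02, 0, 0], [100, 0.009, 0.02, 0, 0], [100, 0.009, 0.02, 0, 0], [100, 0.009, 0.02, 0, 0], [100, 0.007, 0.015, 0, 0], [100, 0.004, 0.01, 0, 0], [100, 0.002, 0.006, 0, 0], [100, 0, 0, 0, 0]])

```text
clock: 10.85
position: [0.5632, -0.0385, 0.0072]
tool_rot: [3.136, 0.046, 2.701]
force: [0.3, -0.3, -0.5]
grip_width: 0.0852
```

Run:
```python
from h import *
s=bot.observe();print(s["position"],s["tool_rot"],s["force"])
for c in("scene","top"): save(c,c+"9")
a=cv2.imread('pics/top9.png')[205:365,230:450];b=cv2.imread('pics/scene9.png')[150:310,260:420]
cv2.imwrite('pics/z9.png',np.hstack([cv2.resize(a,(410,380)),cv2.resize(b,(380,380))]))
```

```text
[ 0.56319339 -0.0385066   0.00723606] [3.13614497 0.0461184  2.70068458] [ 0.3114816  -0.32658502 -0.46431666]
```

View pics/z9.png

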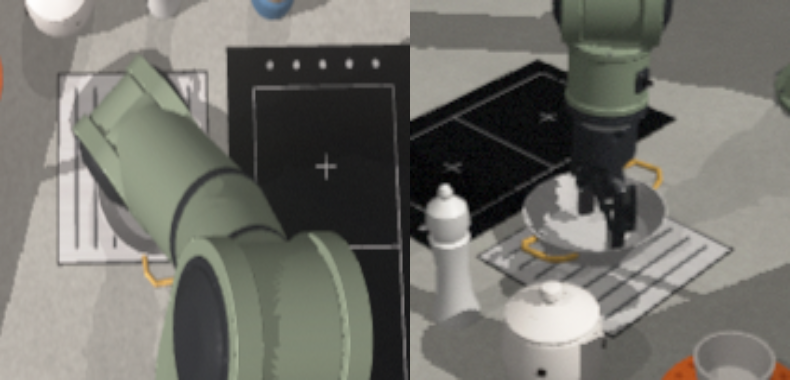

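```bash
cat > ov.py <<'E'
import sys
from h import *
n,x,y=sys.argv[1],float(sys.argv[2]),float(sys.argv[3])
out=[]
for cam,(r0,r1,c0,c1) in(("scene",(160,290,270,400)),("top",(210,340,230,360))):
    im=cv2.imread(f'pics/{cam}{n}.png')[r0:r1,c0:c1]; im=cv2.resize(im,(400,400),interpolation=cv2.INTER_CUBIC);k=400/130
    for r,z,col in((.09,.04,(0,0,255)),(.066,0,(0,255,0))):
        P=np.array([(w2pix(cam,[x+r*np.cos(t),y+r*np.sin(t),z])-[c0,r0]+.5)*k for t in np.linspace(0,6.283,60)])
        cv2.polylines(im,[P.astype(int)],True,col,1)
    out.append(im)
cv2.imwrite(f'pics/ov{n}_{sys.argv[4]}.png',np.hstack(out))
E
python3 ov.py 9 0.555 -0.052 a
```

```text
(no output)
```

View pics/ov9_a.png

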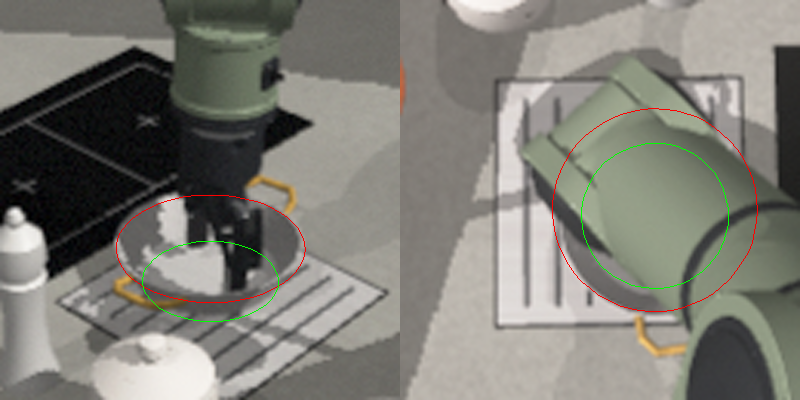

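Call:
drive_tool(series=[[100, 0.004, 0.009, 0, 0], [100, 0.005, 0.011, 0, 0], [100, 0.004, 0.009, 0, 0], [100, 0, 0, 0, 0], [100, 0, 0, 0, 0]])

```text
clock: 11.45
position: [0.5765, -0.0096, 0.007]
tool_rot: [3.138, 0.046, 2.698]
force: [-1.0, -2.1, -0.8]
grip_width: 0.0857
```

```bash
python3 - <<'E'
from h import *
for c in("scene","top"): save(c,c+"10")
E
python3 ov.py 10 0.568 -0.024 a
```

```text
(no output)
```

View pics/ov10_a.png

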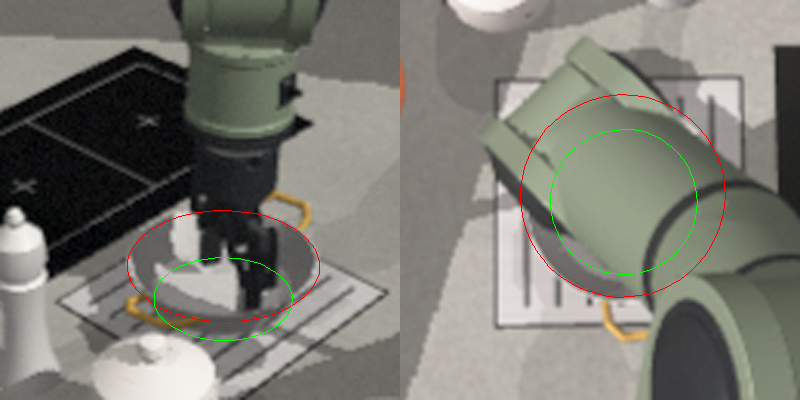

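Call:
drive_tool(series=[[100, -0.003, -0.007, 0, 0], [100, 0, 0, 0.02, 0], [100, 0, 0, 0.04, 0], [100, 0, 0, 0.04, 0], [100, 0, 0, 0.04, 0], [60, 0, 0, 0.01, -0.1], [40, 0, 0, 0, -0.1]])

```text
clock: 12.25
position: [0.5698, -0.0219, 0.1617]
tool_rot: [3.138, 0.043, 2.491]
force: [0.0, -0.1, -0.4]
grip_width: 0.0592
```

```bash
python3 - <<'E'
from h import *
for c in("scene","top"): save(c,c+"11")
s=bot.observe();print(s["position"],s["tool_rot"],s["qpos"])
E
python3 ov.py 11 0.568 -0.024 a
```

```text
[ 0.56952161 -0.02163372  0.16055183] [3.13924048 0.04198739 2.49323363] [ 0.40438034  0.58402835 -0.68323653  1.8204785   0.50803387  0.88225694
  0.40188554]
```

View pics/ov11_a.png

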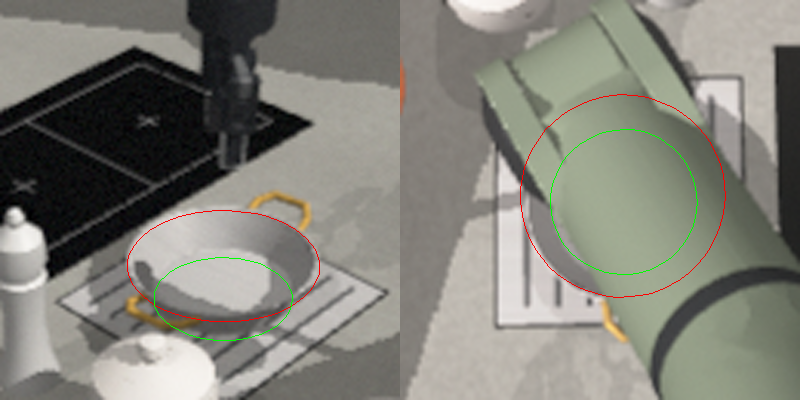

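Call:
drive_tool(series=[[28, 0.002, 0.034, 0, -0.1], [28, 0.002, 0.034, 0, -0.1], [28, 0.002, 0.034, 0, -0.1], [28, 0.002, 0.034, 0, -0.1], [28, 0.002, 0.034, 0, -0.1], [28, 0.002, 0.034, 0, -0.1], [28, 0.002, 0.034, 0, -0.1], [28, 0.002, 0.03, 0, -0.1], [28, 0.002, 0.01, 0, -0.05], [28, 0, 0, 0, 0], [28, 0, 0, 0, 0]])

```text
clock: 13.45
position: [0.5827, 0.2591, 0.1521]
tool_rot: [-3.13, 0.044, 1.642]
force: [0.1, 0.9, -0.3]
grip_width: 0.0241
```

Call:
drive_tool(series=[[28, 0.006, 0.02, -0.01, -0.07], [28, 0.004, 0.013, -0.02, 0], [28, 0, 0, -0.02, 0], [28, 0, 0, 0, 0], [28, 0, 0, 0, 0]])

```text
clock: 13.95
position: [0.5944, 0.2851, 0.1004]
tool_rot: [-3.129, 0.046, 1.576]
force: [-0.3, -0.4, 0.0]
grip_width: 0.0237
```

```bash
python3 look.py 12
```

```text
[0.59437338 0.28512499 0.10040944] [-3.12868428  0.04647939  1.57581705] [-0.25237402 -0.42820758  0.013141  ] 0.02374450833035848
```

View pics/sz12.png

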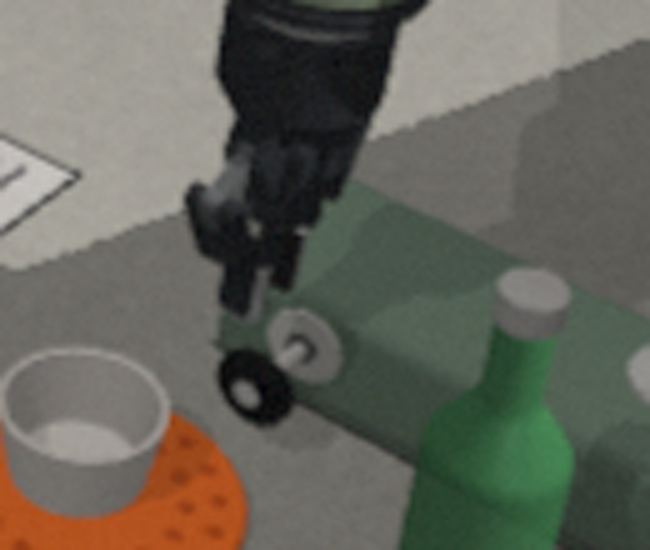

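Call:
drive_tool(series=[[28, 0, 0.006, -0.015, 0], [28, 0, 0, -0.015, 0], [28, 0, 0, -0.012, 0], [28, 0, 0, 0, 0]])

```text
clock: 14.4
position: [0.5953, 0.29, 0.057]
tool_rot: [-3.131, 0.046, 1.575]
force: [-0.4, -0.9, 0.4]
grip_width: 0.0238
```

Call:
drive_tool(series=[[20, 0, 0, -0.002, 0], [20, 0, 0, 0, 0], [20, -0.003, 0, 0, 0], [20, -0.004, 0, 0, 0], [20, -0.004, 0, 0, 0]])

```text
clock: 14.9
position: [0.5853, 0.29, 0.0555]
tool_rot: [-3.134, 0.045, 1.574]
force: [3.3, 0.2, -0.6]
grip_width: 0.0173
```

Call:
drive_tool(series=[[20, -0.004, 0, 0, 0], [20, -0.003, 0, 0, 0], [20, 0, 0, 0, 0], [20, 0, 0, 0, 0]])

```text
clock: 15.3
position: [0.5779, 0.2902, 0.0567]
tool_rot: [-3.136, 0.045, 1.575]
force: [1.8, -0.3, -0.7]
grip_width: 0.0169
```

```bash
python3 look.py 13
```

```text
[0.57789112 0.2901697  0.05673422] [-3.13592873  0.04457024  1.57462601] [ 1.7965417  -0.30281759 -0.74154815] 0.016897625292564725
```

View pics/sz13.png

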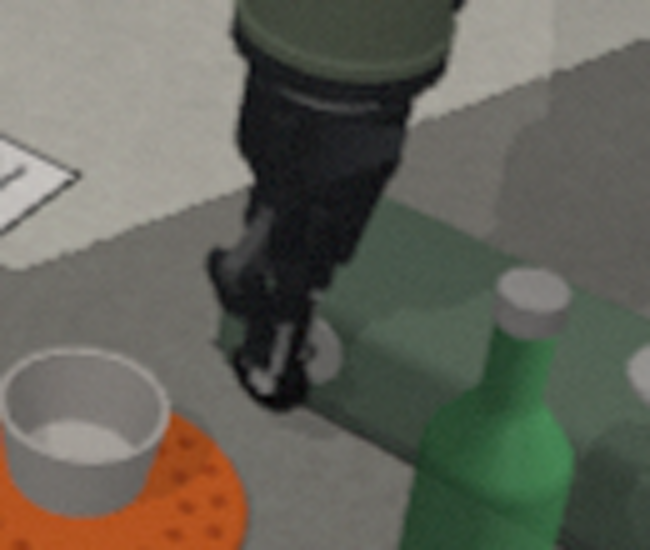

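Call:
drive_tool(series=[[24, 0.003, 0, 0, 0], [24, 0, 0, 0, 0], [24, 0, 0, 0.02, 0], [24, 0, 0, 0.03, 0], [24, 0, 0, 0.04, 0], [24, 0, -0.03, 0.02, 0], [24, 0, -0.04, 0.01, 0], [24, -0.01, -0.04, 0, 0], [24, -0.02, -0.04, 0, 0], [24, -0.02, -0.04, 0, 0], [24, -0.02, -0.04, 0, 0], [24, 0, 0, 0, 0]])

```text
clock: 16.55
position: [0.5034, 0.0539, 0.1799]
tool_rot: [-3.13, 0.045, 1.578]
force: [0.7, 1.4, 0.7]
grip_width: 0.0208
```

```bash
python3 look.py 14
```

```text
[0.50340589 0.05386581 0.17993167] [-3.12996524  0.04507908  1.57781015] [0.6785443  1.37604451 0.71600961] 0.020800928558677614
```

View pics/sz14.png

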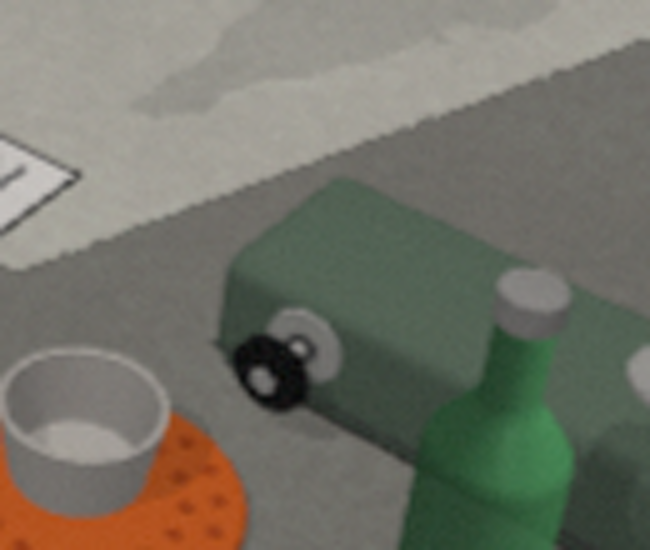

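View pics/s14.png

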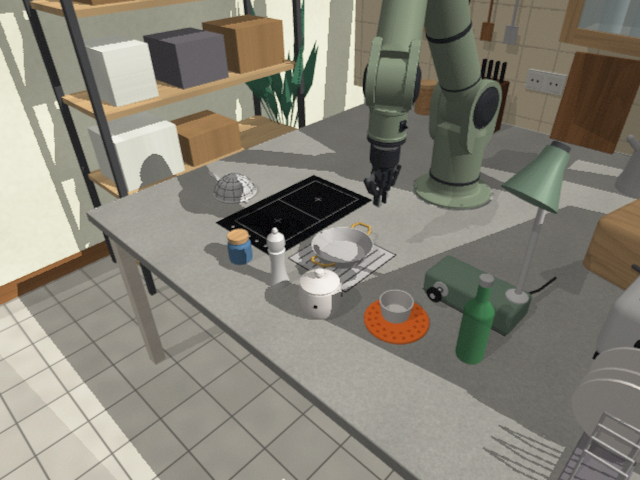

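```bash
python3 - <<'E'
from h import *
a=cv2.imread('pics/scene0.png')[275:310,420:450].astype(int);b=cv2.imread('pics/s14.png')[275:310,420:450].astype(int);c=cv2.imread('pics/s6.png')[275:310,420:450].astype(int)
print("diff now vs start",abs(a-b).mean(),"out vs start",abs(a-c).mean())
for cc in("scene","top"): save(cc,cc+"15")
d=bot.masks_of("top","pan_center");print([(x["conf"],x["point"]) for x in d[:1]])
E
python3 ov.py 15 0.568 -0.024 a
```

```text
diff now vs start 3.6441269841269843 out vs start 13.815238095238096
[(0.7, [308.2, 274.5])]
```

View pics/ov15_a.png

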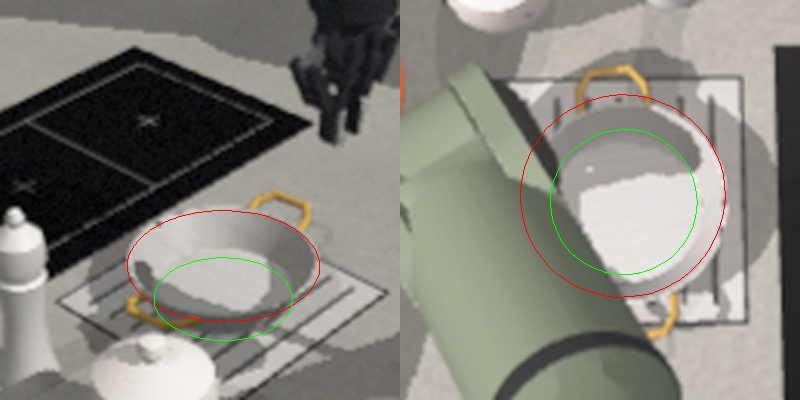

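```bash
python3 -c "
from workcell import bot
print(bot.job_done())"
```

```text
the job is handed in; nothing more can be done
None
```

I did all three steps in order and handed the job in; the arm finished at 16.6 s, well inside the 61 s limit. The hand-in reports no verdict, so what follows rests on the pictures and force readings.

- **Lamp on:** I hooked the knob from above with one finger behind its head. The resistance rose to 6 N and then dropped away as the knob snapped. The next picture showed the head standing out.
- **Pan moved:** I opened the fingers inside the pan and slid it level from the hob to the plate.
- **Lamp off:** I pushed the knob back in with the front finger, then lifted clear.

**Last checks:**
- **Pan:** its projected outline fits both pictures at about (0.568, -0.024). That is within about 3 mm of the measured plate middle (0.569, -0.022), against the 44 mm allowed, and it looks level.
- **Knob:** the head is back where it was at the start in the scene camera. The picture difference from the start is 3.6, against 13.8 with the knob out; I put the remainder down to noise and shadow but did not trace it.
- **Other things on the counter:** the last scene picture shows them where they stood at the start, judged by eye; I did not measure them again.
- **Robot:** it stands clear of everything, at about 0.18 m height.

No check failed or disagreed with another.

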